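# Shut and latch the culture unit's cover

## Robot

A 7-joint arm with a two-finger parallel gripper is mounted at the origin on the work surface. World frame = base frame: x ahead of the robot, y to its left, z up, the work surface at z = 0. Lengths are in m, angles in rad, forces in N, time in s.
With the tool pointing down it reaches from about 0.425 to 0.875 m from the base axis. Payload 8.4 kg.
Tool frame: the origin (TCP) lies between the finger pads; the fingertips stand 11 mm ahead of it and the grasp point (between the pads) lies 8 mm behind it; z points along the fingers, y is the line along which they close (so a half turn about z gives the same grasp; the last joint's range is limited). The gripper opens to 87 mm and grips with 3 to 60 N. Pads are 19 mm wide; open, the fingers measure 117 mm over their backs; the gripper's body (75 mm by 190 mm) begins 51 mm behind the grasp point.
Start: joints at [-1.313, 0.333, 0.04, 1.465, -0.013, 1.343, -0.059], TCP at [0.227, 0.609, 0.199] pointing down, gripper open.
Joint ranges: [-2.58, 2.58], [-0.38, 2.09], [-1.3, 1.39], [0.25, 2.4], [-1.5, 4.64], [0.08, 2.09], [-2.65, 2.65]. Speed limits (rad/s): [2.22, 2.22, 2.79, 2.79, 3.14, 3.14, 3.14].

## Interface

Orientations are given as a unit quaternion [w, x, y, z].
In Python, from rig import status, vision, order gives the robot as it stands.
- The arm moves only by the tool servo_tool, never from a script. Its argument "steps" is a list of rows, each a list of 2 entries, a list of its own where there are three numbers: the shift along the tool's x, y, z each as a share of 500 mm, from -1 to 1, then the turn about the tool's z as a share of pi rad, from -1 to 1. In form: [[[tx, ty, tz], twist], ...]. A call has 1 to 10 rows; each row shifts and turns the commanded pose from where the row before left it, along the tool's axes as they then stand; what a row does not reach is not made up. A row lasts 1/10 s, in which the tool goes at most 50 mm and 8.59 degrees, less where a joint would pass 70% of its speed; a pose out of reach is approached as far as the arm can. A call with a number of a shift or a turn outside -1 to 1 is refused whole. A call with a gripper value outside its range is refused whole. "fingers" is the opening, from 0 (shut) to 1 (fully open), set as the call begins (left out, the last holds). The fingers move at their own pace and stop on an object; "grip_force" is the grip in N (left out, the last holds). Time passes only in rows, so rows that do not move let the fingers close. It gives the time, the measured TCP pose, the force, the opening and the grip force at its end, in the units of the state.
- status.observe(): the state, without advancing time (a new reading comes with each control period).
- vision.snapshot(name): name is "scene" or "top"; returns a dict with "img" (400x640x3 uint8, red, green, blue), "depth" (400x640 float32, m along the optical axis (not along the pixel's ray), 0 where there is no reading), "fovy" (degrees; the focal length in pixels is half the picture's height over the tangent of half this angle, whatever the lens; pixels are square), "cx", "cy" (the principal point, pixels), "rvec" (rotation vector, rad) and "tvec" (3), from world to camera coordinates, as OpenCV has them. Camera axes: x right, y down, z forward; pixel columns grow to the right and rows downward; lengths in m; the calibration is good to about 2 mm. A picture is of the moment at which its call begins.
- order.close_job(): hands the job in; it is judged then, once.
The state is a dict: "time": time; "qpos": joint angles; "joint_velocities": joint speeds; "tau": joint torques, N m; "tcp_pos": TCP position; "orientation": TCP orientation; "force": force on the tool from outside, world axes, zero at the start; "moment": the same for the moment, N m; "gripper_width": finger opening in m; "grasp_force": force on a finger pad.
Only numpy, scipy, OpenCV 4.12 (cv2) and the standard library are available. Lean on these libraries where they do the work, as an engineer would, in place of code of your own. Each camera call takes 0.05 s, during which the arm holds its last target. There are 200 camera calls.

## Task

One of the two white culture units on the bench stands with its clear cover half open. Swing that cover gently down until it is fully shut (it stays where it is put), and only then turn the turnbutton on the unit's sloping front panel all the way round to its stop, so that its tongue points straight up the panel and lies over the cover's tab. Do not press hard on the cover, and leave everything else on the bench where it stands.

Things in the scene. Friction and masses are not known exactly. Their poses are not given: they have to be found in the camera images.
- unit: The open culture unit: white case fixed to the bench, 260 mm long (its x), 200 mm wide (its y). Origin: centre of its underside, z up; front faces -x. Shut, its top is 109.5 mm above the bench (x = -50 to +130 mm). Before x = -50 mm a flat panel slopes from z = 102.5 mm down to z = 56 mm at x = -130 mm; its outward normal leans 30 deg from vertical towards -x.
- handle_bar (a point): Middle of the crossbar of the open unit's fixed steel carrying handle (14 mm round bar), which stands over the sloping panel: unit x = -95, z = 220 mm; crossbar along the unit's y, uprights at y = +-106 mm. The turnbutton is reached under it from the robot's side, with a tool that leans with the panel's normal; the bar blocks a vertical gripper.
- unit_b: The other unit, same shape, size and handle; its cover is shut and latched already and all of it is fixed.
- cover (a joint): Angle of the clear cover, rad: 0 = fully shut (hard stop), growing as its front edge rises; starts 0.4 to 0.65. Hinge along the unit's y at unit x = +130, z = 102.5 mm, stiff, so it stays where it is left. Plate 180 x 200 x 7 mm with a grey rim, underside in the hinge's plane; a tab 50 mm wide, 7 mm thick at its front edge lies on the upper 28 mm of the panel when shut.
- cover_press (a point): Point on the cover's upper face, mid-width, 140 mm from the hinge, good for pressing it down with a few newtons; its frame turns with the cover (z = outward normal of the plate, x = towards the hinge).
- latch (a joint): Angle of the turnbutton, rad: 0 = secured (hard stop, tongue straight up the panel over the tab), growing counter-clockwise seen looking onto the panel; starts 1.7 to 2.6. Friction about 0.15 N m; it stays where it is left. The spindle meets the panel at unit x = -97.6, y = 0, z = 75 mm. The tongue clears the tab by 2 mm, and runs against it if the cover is not home.
- latch_grip (a point): On the spindle axis, 37 mm off the panel; turns with the turnbutton: z = panel normal, x = the way the tongue points. Black grip bar round it: 64 mm along x, 11 mm thick along y, from 15 to 38 mm off the panel. Under it a steel tongue 20 mm wide, 9 to 15 mm off the panel, reaches 50 mm from the axis along +x.
- medium: bystander: reagent bottle, 56 mm across, 130 mm tall, standing between the units; origin at the underside
- dishes: bystander: stack of clear dishes, 60 mm across, 45 mm tall, between the units; origin at the underside
- marker: bystander: black marker pen, 16 mm thick, 125 mm long, lying between the units; origin at the underside
- beaker: bystander: glass beaker, 70 mm across, 90 mm tall, behind the bottle; origin at the underside
- tape: bystander: roll of tape lying flat, 90 mm across; origin at the underside
- driver: bystander: screwdriver lying on the right of the bench; origin at the underside
- tipbox: bystander: white partitioned tip box, 85 x 120 x 50 mm, on the left; origin at the underside

How it is judged:
By the outcome, as a careful person would: the job done as asked, in the order asked, and still so for the second after the job is handed in, with the robot touching nothing.
It also fails if it takes over 64 s, if anything falls off the work surface, if the arm or the gripper's body presses on something with over 40 N, if the wrist force passes 120 N, or if a joint passes its speed limit or range.

## Working session

There is one attempt and no reset: what is moved stays moved. The work goes in short steps, Python scripts to look and compute and a tool call to move; the robot and the scene stay as the last step left them, time stands still between calls to the robot, and variables do not carry over. Pictures are saved under pics/ and viewed, at most 10 in all, crops included, and the job is handed in when it is done.

Besides the shell and the picture viewer there is one more tool, called after ">>>" as name([rows], argument=value, ...), one row to a line, values as JSON. servo_tool: Moves the arm, as the interface text tells. Shift numbers are shares of 500 mm and turn numbers shares of pi rad, none past 1 either way. Its arguments: {"type":"object","properties":{"steps":{"type":"array","items":{"type":"array"}},"fingers":{"type":"number"},"grip_force":{"type":"number"}},"required":["steps"]}

```bash
mkdir -p pics; ls; cat > h.py <<'E'
import numpy as np, cv2
from rig import status, vision, order
def snap(n):
    s=vision.snapshot(n); f=200/np.tan(np.radians(s['fovy'])/2)
    R=cv2.Rodrigues(np.array(s['rvec'],float))[0]; t=np.array(s['tvec'],float).ravel()
    v,u=np.mgrid[0:400,0:640]; d=s['depth']
    P=np.stack([(u-s['cx'])/f*d,(v-s['cy'])/f*d,d],-1)
    s['W']=(P-t)@R; s['R']=R; s['t']=t; s['f']=f
    return s
def save(s,name): cv2.imwrite('pics/'+name,s['img'][:,:,::-1])
E
python3 - <<'E'
from h import *
o=status.observe(); print({k:np.round(v,3) for k,v in o.items()})
for n in('scene','top'):
    s=snap(n); save(s,n+'0.png'); print(n,s['fovy'],s['cx'],s['cy'],-s['R'].T@s['t'],s['R'][2])
E
```

```text
pics
{'time': np.float64(0.0), 'qpos': array([-1.313,  0.334,  0.04 ,  1.466, -0.013,  1.343, -0.058]), 'joint_velocities': array([ 0.001,  0.001,  0.   , -0.001,  0.001,  0.001,  0.   ]), 'tau': array([ 0.0000e+00, -6.5636e+01,  1.3350e+00, -4.0380e+01, -6.0000e-02,
        4.5000e-02,  0.0000e+00]), 'tcp_pos': array([0.227, 0.609, 0.198]), 'orientation': array([-0.   ,  0.177,  0.984, -0.001]), 'force': array([ 0.615, -0.213, -0.235]), 'moment': array([-0.014,  0.027,  0.042]), 'grasp_force': np.float64(0.0), 'gripper_width': np.float64(0.087)}
scene 55.20094351226396 322.65655690776816 199.88420580578529 [ 1.10926002 -0.77932693  1.16211015] [-0.36431956  0.57779124 -0.73036193]
top 49.273124976639394 322.67063580102956 197.885245554985 [ 0.32927846 -0.00800468  1.76599775] [ 0.15921476 -0.00196011 -0.98724203]
```

View pics/scene0.png

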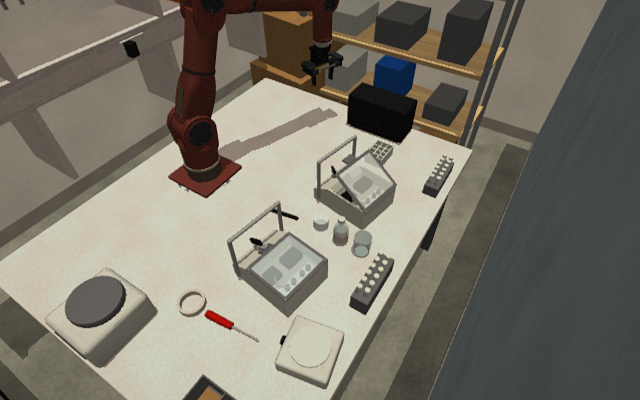

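View pics/top0.png

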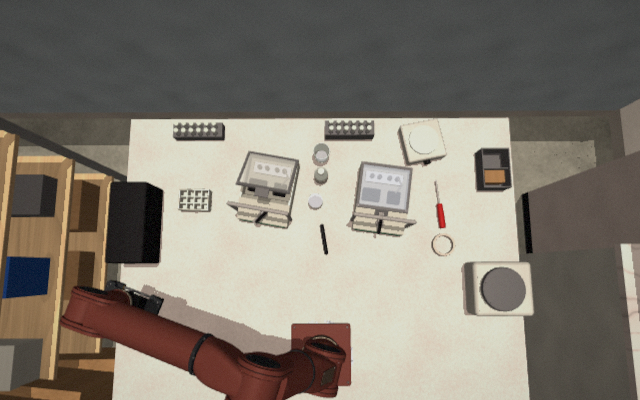

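The scene view shows the open unit at about (355,185) with its cover raised and its handle towards the robot. The shut unit is at about (280,260). The top view shows the open unit at about (267,190), with its grip bar near (262,217) and its handle crossbar running from about (229,204) to (297,216). Next I'll measure the handle, panel and cover from depth.

```bash
python3 - <<'E'
from h import *
S={n:snap(n) for n in('scene','top')}
np.savez('s0.npz',**{n+k:S[n][k] for n in S for k in('img','W','depth')})
for n,(c0,r0,c1,r1) in {'top':(215,140,315,235),'scene':(300,120,410,230)}.items():
    s=S[n]; W=s['W'][r0:r1,c0:c1].reshape(-1,3); ok=s['depth'][r0:r1,c0:c1].ravel()>0; W=W[ok]
    h=np.histogram(W[:,2],bins=np.arange(-.01,.3,.01)); print(n,h[0])
    m=(W[:,2]>.212)&(W[:,2]<.24); print(n,'bar',m.sum(),W[m].min(0),W[m].max(0))
    im=cv2.resize(s['img'][r0:r1,c0:c1,::-1],None,fx=5,fy=5,interpolation=cv2.INTER_CUBIC); cv2.imwrite(f'pics/{n}c.png',im)
a=cv2.imread('pics/topc.png');b=cv2.imread('pics/scenec.png')
c=np.zeros((560,1050,3),np.uint8);c[:a.shape[0],:a.shape[1]]=a;c[:b.shape[0],500:500+b.shape[1]]=b
cv2.imwrite('pics/both.png',cv2.resize(c,(790,421)))
E
```

```text
top [2785 2551   73   27   30  165  226  238  293  211  316  218  181  182
  187  179  196  199  182  214  225  230   52  200   14    0    0    0
    0    0]
top bar 248 [0.51961093 0.11320038 0.21230495] [0.62430663 0.33166324 0.23498592]
scene [1696 4597  217  289  354  538  315  275  346  306  317  229  265  268
  269  221  243  218  223  217  235  218   33  150   14    0    0    0
    0    0]
scene bar 180 [0.51653679 0.11414098 0.21219398] [0.62337015 0.33201046 0.23248434]
```

View pics/both.png

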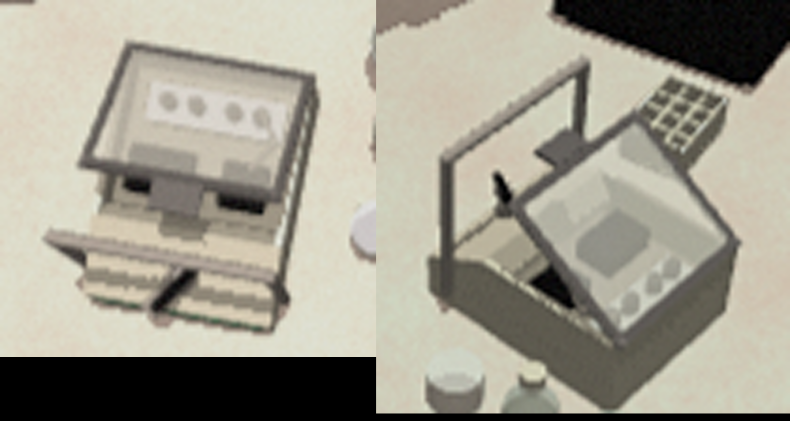

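The crops show the cover open with its tab facing the robot. The grip bar runs from about (195,272) to (152,310) in the left crop, lower left to upper right, so the tongue points down and to the left.

```bash
cat > fit.py <<'E'
from h import *
from scipy.optimize import least_squares
d=np.load('s0.npz')
bars=[]
for n,(c0,r0,c1,r1) in {'top':(215,195,315,235),'scene':(300,120,380,215)}.items():
    W=d[n+'W'][r0:r1,c0:c1].reshape(-1,3); b=W[(W[:,2]>.2195)&(W[:,2]<.24)]
    c=b.mean(0);
    dr=np.linalg.svd(b-c)[2][0]; dr*=np.sign(dr[1]); t=(b-c)@dr
    print(n,len(b),'c',c,'dir',dr,'ext',t.min(),t.max(),'mid',c+dr*(t.min()+t.max())/2,'yaw',np.arctan2(-dr[0],dr[1]))
    bars.append((c+dr*(t.min()+t.max())/2,np.arctan2(-dr[0],dr[1])))
yaw=np.mean([b[1] for b in bars]); mid=np.mean([b[0] for b in bars],0)
Rz=np.array([[np.cos(yaw),-np.sin(yaw),0],[np.sin(yaw),np.cos(yaw),0],[0,0,1]])
o=mid-Rz@[-.095,0,0]; o[2]=0
print('yaw',yaw,'origin',o)
np.savez('unit.npz',Rz=Rz,o=o,yaw=yaw)
for n in('top','scene'):
    U=((d[n+'W']-o)@Rz).reshape(-1,3); I=d[n+'img'].reshape(-1,3).astype(int)
    # panel plane
    m=(U[:,0]>-.128)&(U[:,0]<-.075)&(abs(U[:,1])>.05)&(abs(U[:,1])<.09)&(U[:,2]>.05)&(U[:,2]<.105)
    A=np.c_[U[m,:2],np.ones(m.sum())]; print(n,'panel',m.sum(),'z=ax+by+c',np.linalg.lstsq(A,U[m,2],rcond=None)[0],'expect .58,0,.131; med resid',np.median(U[m,2]-(.075+.581*(U[m,0]+.0976))))
    # side extents of case
    m=(U[:,2]>.03)&(U[:,2]<.1)&(U[:,0]>-.2)&(U[:,0]<.2)&(abs(U[:,1])<.15); print('case ext',np.percentile(U[m],[0.5,99.5],axis=0).round(3).tolist())
    # black grip
    p=(U-np.array([-.0976,0,.075])); s,c=.5,3**.5/2
    h=-s*p[:,0]+c*p[:,2]; u=c*p[:,0]+s*p[:,2]; y=p[:,1]
    m=(I.max(1)<45)&(h>.012)&(h<.045)&(np.hypot(u,y)<.06)
    q=np.c_[u,y][m]; cc=q.mean(0); e=np.linalg.svd(q-cc)[2][0]
    print('grip',m.sum(),'centre(u,y)',cc,'h',h[m].mean(),'theta mod pi',np.arctan2(e[1],e[0])%np.pi, 'len',np.ptp((q-cc)@e))
    # cover
    m=(U[:,2]>.125)&(U[:,2]<.205)&(U[:,0]>-.04)&(U[:,0]<.125)&(abs(U[:,1])<.1)
    A=np.c_[U[m,0],np.ones(m.sum())]; r=np.linalg.lstsq(A,U[m,2],rcond=None)[0]; print('cover n',m.sum(),'angle',-np.arctan(r[0]),'z at x=.13',A.shape and r[0]*.13+r[1])
E
python3 fit.py
```

```text
top 225 c [0.54361505 0.22169997 0.22495162] dir [0.18559472 0.98262544 0.00135418] ext -0.10779962538514688 0.1126223132771989 mid [0.54406258 0.22406942 0.22495489] yaw -0.1866772405071833
scene 166 c [0.5421018  0.21723729 0.22611478] dir [1.83722407e-01 9.82978158e-01 1.31439082e-04] ext -0.1046443697390023 0.11635858187719007 mid [0.54317788 0.2229947  0.22611555] yaw -0.1847719888041798
yaw -0.18572461465568155 origin [0.63698649 0.20598948 0.        ]
top panel 223 z=ax+by+c [ 0.55941018 -0.00342302  0.12800734] expect .58,0,.131; med resid -0.0014495927169033695
case ext [[-0.136, -0.147, 0.035], [0.18, 0.101, 0.1]]
grip 32 centre(u,y) [ 0.00260762 -0.00090659] h 0.0362930543857934 theta mod pi 2.5228590207901913 len 0.05747099530821028
cover n 1568 angle 0.5468103920218499 z at x=.13 0.11325500705789454
scene panel 57 z=ax+by+c [0.57042509 0.00991137 0.13461434] expect .58,0,.131; med resid 0.003461192801730767
case ext [[-0.133, -0.15, 0.031], [0.192, 0.097, 0.1]]
grip 13 centre(u,y) [ 0.0181488  -0.01423876] h 0.036029493539520605 theta mod pi 2.5228913265923407 len 0.04213751290696417
cover n 1670 angle 0.5606796913675496 z at x=.13 0.11063989856026799
```

>>> servo_tool([
  [[0,0,-0.09],-0.027],
  [[0,0,-0.09],-0.027],
  [[0,0,-0.09],0],
  [[-0.06,-0.04,0],0],
  [[-0.06,-0.04,0],0],
  [[-0.06,-0.04,0],0],
  [[-0.06,-0.04,0],0],
  [[-0.06,-0.04,0],0],
  [[-0.06,-0.04,0],0],
  [[-0.06,-0.04,0],0],
], fingers=0)

```text
time: 1.2
tcp_pos: [0.4082, 0.4312, 0.3337]
orientation: [-0.0, 0.093, 0.996, -0.0]
force: [0.3, 0.6, 0.1]
gripper_width: 0.0151
grasp_force: 0.0
```

>>> servo_tool([
  [[-0.06,-0.04,0],0],
  [[-0.06,-0.04,0],0],
  [[-0.06,-0.04,0],0],
  [[-0.06,-0.04,0],0],
  [[-0.06,-0.04,0],0],
  [[-0.06,-0.04,0],0],
  [[-0.06,-0.04,0],0],
  [[-0.06,-0.04,0],0],
  [[-0.06,-0.04,0],0],
  [[0,0,0],0],
])

```text
time: 2.2
tcp_pos: [0.6418, 0.1995, 0.3328]
orientation: [0.0, 0.097, 0.995, -0.002]
force: [-0.0, -0.3, -0.4]
gripper_width: 0.0002
grasp_force: 0.0
```

```bash
cat > st.py <<'E'
from h import *
from scipy.spatial.transform import Rotation as Ro
z=np.load('unit.npz'); o=status.observe(); w=o['orientation']; R=Ro.from_quat([w[1],w[2],w[3],w[0]]).as_matrix()
p=np.array(o['tcp_pos']); Ru=z['Rz'].T@R
print('t',round(float(o['time']),2),'unit pos',((p-z['o'])@z['Rz']).round(4),'tip',((p+.011*R[:,2]-z['o'])@z['Rz']).round(4),'\nRtool in unit\n',Ru.round(3),'\nF unit',(np.array(o['force'])@z['Rz']).round(2),'q',np.round(o['qpos'],3),'w',round(float(o['gripper_width']),4))
E
python3 st.py
```

```text
t 2.2 unit pos [ 0.0059 -0.0055  0.3328] tip [ 0.006  -0.0056  0.3218] 
Rtool in unit
 [[-1.     0.009  0.001]
 [ 0.009  1.    -0.003]
 [-0.001 -0.003 -1.   ]] 
F unit [ 0.04 -0.32 -0.41] q [-0.615  0.364  0.359  1.181 -0.122  1.618  1.092] w 0.0002
```

>>> servo_tool([
  [[0.012,0.011,0.04],0],
  [[0,0,0.05],0],
  [[0,0,0.05],0],
  [[0,0,0.04],0],
  [[0,0,0.03],0],
  [[0,0,0.02],0],
  [[0,0,0.01],0],
  [[0,0,0.008],0],
  [[0,0,0.008],0],
  [[0,0,0.008],0],
])

```text
time: 3.2
tcp_pos: [0.6346, 0.2119, 0.2022]
orientation: [0.0, 0.093, 0.996, 0.0]
force: [-0.6, -0.1, -0.4]
gripper_width: 0.0003
grasp_force: 0.0
```

>>> servo_tool([
  [[0,0,0.006],0],
  [[0,0,0.006],0],
  [[0,0,0.006],0],
  [[0,0,0.006],0],
  [[0,0,0.006],0],
  [[0,0,0.006],0],
])

```text
time: 3.8
tcp_pos: [0.6342, 0.2118, 0.1835]
orientation: [-0.0, 0.093, 0.996, -0.0]
force: [-0.2, -0.2, 0.3]
gripper_width: 0.0003
grasp_force: 0.0
```

```bash
python3 - <<'E'
from h import *
s=snap('scene'); np.savez('s1.npz',W=s['W'],img=s['img'])
cv2.imwrite('pics/s1.png',cv2.resize(s['img'][60:230,270:440,::-1],None,fx=3.4,fy=3.4,interpolation=cv2.INTER_CUBIC))
E
python3 st.py
```

```text
t 3.85 unit pos [-0.004   0.0051  0.1829] tip [-0.004   0.0051  0.1719] 
Rtool in unit
 [[-1.     0.001 -0.001]
 [ 0.001  1.    -0.   ]
 [ 0.001 -0.    -1.   ]] 
F unit [-0.33 -0.52  0.09] q [-0.635  0.389  0.332  1.449 -0.127  1.326  1.088] w 0.0004
```

View pics/s1.png

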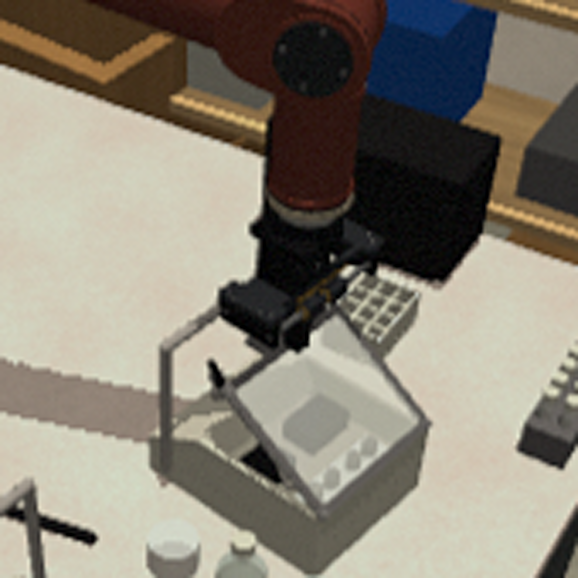

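The picture shows the closed fingertips at about (297,345), on the middle of the cover's front rim. I'll measure the cover angle now.

```bash
cat > cov.py <<'E'
from h import *
z=np.load('unit.npz')
for n in('scene','top'):
    s=snap(n); U=((s['W']-z['o'])@z['Rz']).reshape(-1,3); U=U[s['depth'].ravel()>0]
    # side strips of the cover, away from the gripper
    a=abs(U[:,1]); m=(a>.065)&(a<.1)&(U[:,0]>-.06)&(U[:,0]<.125)
    m&=(np.hypot(U[:,0]-.13,U[:,2]-.1025)<.19)&(U[:,2]>.1)
    ang=np.arctan2(U[m,2]-.1025,.13-U[m,0]); r=np.hypot(U[m,0]-.13,U[m,2]-.1025)
    k=r>.11; print(n,k.sum(),'angle',np.percentile(ang[k]-np.arcsin(.007/r[k]),[10,25,50,75,90]).round(3))
E
python3 cov.py
python3 - <<'E'
from h import *
z=np.load('unit.npz')
for n,W in(('scene',np.load('s0.npz')['sceneW']),('top',np.load('s0.npz')['topW']),):
    U=((W-z['o'])@z['Rz']).reshape(-1,3)
    a=abs(U[:,1]); m=(a>.065)&(a<.1)&(U[:,0]>-.06)&(U[:,0]<.125)&(np.hypot(U[:,0]-.13,U[:,2]-.1025)<.19)&(U[:,2]>.1)
    ang=np.arctan2(U[m,2]-.1025,.13-U[m,0]); r=np.hypot(U[m,0]-.13,U[m,2]-.1025); k=r>.11
    print('before',n,k.sum(),np.percentile(ang[k]-np.arcsin(.007/r[k]),[10,25,50,75,90]).round(3))
    k=(a<.09)&(U[:,2]>.12)&(U[:,2]<.215)&(U[:,0]<.02)&(U[:,0]>-.08)&(a>.04); print(n,'front edge',U[k][:,0].min(), U[k][:,2].max())
E
```

```text
scene 338 angle [-0.026  0.543  0.56   0.573  0.582]
top 150 angle [-0.047 -0.011  0.558  0.578  0.592]
before scene 336 [-0.027  0.54   0.56   0.57   0.583]
scene front edge -0.023222461109762005 0.2093802239317484
before top 359 [-0.039  0.534  0.56   0.577  0.589]
top front edge -0.021837112317079826 0.21230495324827905
```

```bash
python3 - <<'E'
from h import *
z=np.load('unit.npz'); d=np.load('s1.npz'); W0=np.load('s0.npz')['sceneW']
U=((d['W']-z['o'])@z['Rz']); U0=((W0-z['o'])@z['Rz'])
m=(np.linalg.norm(U-U0,axis=2)>.02)&(U[...,2]>.1)&(abs(U[...,0])<.1)&(abs(U[...,1])<.12)
for zz in np.arange(.16,.34,.01):
    k=m&(abs(U[...,2]-zz)<.005)
    if k.sum(): q=U[k]; print(round(zz,3),k.sum(),q.min(0)[:2].round(3),q.max(0)[:2].round(3))
ys,xs=np.where(m); i=U[ys,xs,2].argsort()[:6]
print([(xs[j],ys[j],U[ys[j],xs[j]].round(3).tolist()) for j in i])
E
```

```text
0.16 1 [0.047 0.03 ] [0.047 0.03 ]
0.17 1 [ 0.038 -0.084] [ 0.038 -0.084]
0.18 3 [0.014 0.008] [0.028 0.062]
0.19 1 [-0.002 -0.095] [-0.002 -0.095]
0.21 4 [0.003 0.   ] [0.009 0.016]
0.22 13 [-0.011 -0.006] [0.007 0.012]
0.23 18 [-0.016 -0.006] [0.008 0.016]
0.24 11 [-0.007 -0.003] [0.007 0.017]
0.25 5 [ 0.002 -0.009] [0.008 0.007]
0.26 3 [-0.008 -0.009] [ 0.007 -0.003]
0.28 45 [-0.038 -0.083] [0.033 0.094]
0.29 106 [-0.041 -0.084] [0.034 0.09 ]
0.3 125 [-0.041 -0.088] [0.035 0.098]
0.31 79 [-0.04 -0.09] [0.034 0.095]
0.32 317 [-0.041 -0.09 ] [0.034 0.103]
0.33 70 [-0.034 -0.089] [0.023 0.079]
[(np.int64(390), np.int64(178), [0.1, 0.094, 0.127]), (np.int64(383), np.int64(181), [0.094, 0.056, 0.134]), (np.int64(356), np.int64(201), [0.089, -0.102, 0.141]), (np.int64(364), np.int64(189), [0.073, -0.036, 0.144]), (np.int64(385), np.int64(169), [0.066, 0.104, 0.147]), (np.int64(370), np.int64(173), [0.047, 0.03, 0.164])]
```

```bash
python3 - <<'E'
from h import *
z=np.load('unit.npz'); d=np.load('s0.npz')
for n in('scene','top'):
    V=d[n+'W']-np.array([.227,.609,0]); I=d[n+'img'].astype(int)
    m=(np.hypot(V[...,0],V[...,1])<.11)&(V[...,2]>.1)
    h,e=np.histogram(V[m][:,2],bins=np.arange(.14,.42,.01)); print(n,dict(zip(e[:-1].round(3),h)))
    for zz in np.arange(.17,.36,.02):
        k=m&(abs(V[...,2]-zz)<.01)
        if k.sum(): print(round(zz,2),V[k].min(0)[:2].round(3),V[k].max(0)[:2].round(3))
s=snap('top'); U=(s['W']-z['o'])@z['Rz']; m=(abs(U[...,0])<.15)&(abs(U[...,1])<.12)&(U[...,2]>.235)
print(np.histogram(U[m][:,2],bins=np.arange(.23,.5,.02)))
E
python3 st.py
```

```text
scene {np.float64(0.14): np.int64(0), np.float64(0.15): np.int64(0), np.float64(0.16): np.int64(0), np.float64(0.17): np.int64(0), np.float64(0.18): np.int64(0), np.float64(0.19): np.int64(0), np.float64(0.2): np.int64(0), np.float64(0.21): np.int64(0), np.float64(0.22): np.int64(10), np.float64(0.23): np.int64(18), np.float64(0.24): np.int64(12), np.float64(0.25): np.int64(19), np.float64(0.26): np.int64(19), np.float64(0.27): np.int64(18), np.float64(0.28): np.int64(6), np.float64(0.29): np.int64(30), np.float64(0.3): np.int64(77), np.float64(0.31): np.int64(78), np.float64(0.32): np.int64(75), np.float64(0.33): np.int64(203), np.float64(0.34): np.int64(52), np.float64(0.35): np.int64(37), np.float64(0.36): np.int64(39), np.float64(0.37): np.int64(24), np.float64(0.38): np.int64(39), np.float64(0.39): np.int64(75), np.float64(0.4): np.int64(53)}
0.23 [-0.025 -0.055] [0.024 0.051]
0.25 [-0.029 -0.055] [0.028 0.053]
0.27 [-0.02  -0.058] [0.029 0.055]
0.29 [-0.063 -0.093] [0.06  0.071]
0.31 [-0.066 -0.095] [0.067 0.08 ]
0.33 [-0.063 -0.101] [0.066 0.1  ]
0.35 [-0.043 -0.079] [0.025 0.
[... 819 characters left out ...]
4(68), np.float64(0.4): np.int64(6)}
0.21 [0.023 0.04 ] [0.023 0.04 ]
0.23 [0.027 0.039] [0.028 0.039]
0.25 [0.028 0.04 ] [0.031 0.042]
0.29 [-0.044 -0.093] [0.066 0.067]
0.31 [-0.038 -0.098] [0.067 0.067]
0.33 [-0.037 -0.1  ] [0.067 0.087]
0.35 [-0.03  -0.079] [0.058 0.073]
(array([  1,   0,   3,  21, 272,  15,  18,  62,   2,   6,   0,   0,   0]), array([0.23, 0.25, 0.27, 0.29, 0.31, 0.33, 0.35, 0.37, 0.39, 0.41, 0.43,
       0.45, 0.47, 0.49]))
t 4.0 unit pos [-0.0038  0.0052  0.1838] tip [-0.0038  0.0052  0.1728] 
Rtool in unit
 [[-1.     0.001 -0.   ]
 [ 0.001  1.    -0.   ]
 [ 0.    -0.    -1.   ]] 
F unit [-1.3   0.01  0.06] q [-0.635  0.388  0.332  1.448 -0.127  1.327  1.088] w 0.0005
```

The depth in both views puts the fingertips about 32 mm above the pose reading; the handle bar measures correctly, so the cameras are right. So real contact is still ahead, and I'll go on down, guided by force.

>>> servo_tool([
  [[0,0,0.006],0],
  [[0,0,0.006],0],
  [[0,0,0.006],0],
  [[0,0,0.006],0],
  [[0,0,0.006],0],
])

```text
time: 4.5
tcp_pos: [0.6343, 0.2119, 0.1687]
orientation: [0.0, 0.093, 0.996, 0.0]
force: [0.4, -0.3, 2.7]
gripper_width: 0.0
grasp_force: 0.9
```

>>> servo_tool([
  [[0,0,0.006],0],
  [[0,0,0.006],0],
  [[0,0,0.006],0],
  [[0,0,0.006],0],
  [[0,0,0.006],0],
  [[0,0,0.006],0],
  [[0,0,0.006],0],
  [[0,0,0.006],0],
])

```text
time: 5.3
tcp_pos: [0.6342, 0.2118, 0.1445]
orientation: [-0.0, 0.093, 0.996, -0.0]
force: [-0.7, -0.1, 3.0]
gripper_width: 0.0006
grasp_force: 0.9
```

```bash
python3 cov.py; python3 st.py
```

```text
scene 348 angle [-0.02   0.37   0.39   0.409  0.909]
top 157 angle [-0.046  0.332  0.367  0.388  0.407]
t 5.4 unit pos [-0.004   0.0051  0.1442] tip [-0.004   0.0051  0.1332] 
Rtool in unit
 [[-1.     0.001 -0.001]
 [ 0.001  1.    -0.   ]
 [ 0.001 -0.    -1.   ]] 
F unit [0.25 0.6  1.07] q [-0.632  0.412  0.326  1.498 -0.135  1.254  1.094] w 0.0003
```

>>> servo_tool([
  [[0,0,0.008],0],
  [[0,0,0.008],0],
  [[0,0,0.008],0],
  [[0,0,0.008],0],
  [[0,0,0.008],0],
  [[0,0,0.008],0],
  [[0,0,0.008],0],
  [[0,0,0.008],0],
  [[0,0,0.008],0],
  [[0,0,0.008],0],
])

```text
time: 6.4
tcp_pos: [0.6342, 0.2118, 0.1044]
orientation: [-0.0, 0.093, 0.996, -0.0]
force: [-0.1, -0.4, 1.8]
gripper_width: 0.0006
grasp_force: 1.0
```

>>> servo_tool([
  [[0,0,0.004],0],
  [[0,0,0.004],0],
  [[0,0,0.004],0],
  [[0,0,0.004],0],
  [[0,0,0.004],0],
  [[0,0,0.004],0],
])

```text
time: 7.0
tcp_pos: [0.6342, 0.2118, 0.0926]
orientation: [-0.0, 0.093, 0.996, -0.0]
force: [-0.7, -0.2, 1.0]
gripper_width: 0.0003
grasp_force: 1.0
```

>>> servo_tool([
  [[0,0,0.003],0],
  [[0,0,0.003],0],
])

```text
time: 7.2
tcp_pos: [0.6342, 0.2118, 0.0896]
orientation: [-0.0, 0.093, 0.996, -0.0]
force: [-1.5, 0.8, 2.2]
gripper_width: 0.0005
grasp_force: 1.0
```

>>> servo_tool([
  [[0,0,0.002],0],
  [[0,0,0.002],0],
])

```text
time: 7.4
tcp_pos: [0.6342, 0.2118, 0.0877]
orientation: [-0.0, 0.093, 0.996, -0.0]
force: [-1.9, 1.0, 2.0]
gripper_width: 0.0003
grasp_force: 1.0
```

>>> servo_tool([
  [[0,0,0.001],0],
  [[0,0,0.001],0],
])

```text
time: 7.6
tcp_pos: [0.6342, 0.2118, 0.0867]
orientation: [-0.0, 0.093, 0.996, -0.0]
force: [-0.8, 0.6, 1.3]
gripper_width: 0.0001
grasp_force: 1.0
```

```bash
python3 cov.py; python3 st.py
```

```text
scene 474 angle [0.001 0.019 0.577 0.738 0.803]
top 236 angle [-0.029 -0.007  0.029  0.721  0.802]
t 7.7 unit pos [-0.0037  0.0052  0.0867] tip [-0.0037  0.0052  0.0757] 
Rtool in unit
 [[-1.     0.001  0.   ]
 [ 0.001  1.    -0.   ]
 [-0.    -0.    -1.   ]] 
F unit [-0.06  0.23  1.13] q [-0.625  0.456  0.316  1.559 -0.15   1.15   1.105] w 0.0005
```

>>> servo_tool([
  [[0,0,0.001],0],
  [[0,0,0.001],0],
])

```text
time: 7.9
tcp_pos: [0.6344, 0.2118, 0.0862]
orientation: [0.0, 0.093, 0.996, 0.0]
force: [-3.8, -1.0, 7.9]
gripper_width: 0.0004
grasp_force: 3.7
```

>>> servo_tool([
  [[0,0,0.001],0],
  [[0,0,0.001],0],
])

```text
time: 8.1
tcp_pos: [0.6344, 0.2118, 0.0861]
orientation: [0.0, 0.094, 0.996, 0.0]
force: [-6.4, -2.0, 14.2]
gripper_width: 0.0005
grasp_force: 7.0
```

The cover is home: the force rose sharply while z held at 0.0861, giving a tip offset of 23 mm. I'll lift off and move to the azimuth where the tool's plane lines up with the unit's x direction, then go high to see whether the reach limit leans the tool.

>>> servo_tool([
  [[0,0,-0.02],0],
  [[0,0,-0.08],0],
  [[0,0,-0.08],0],
  [[0,0,-0.08],0],
  [[0,0,-0.08],0],
  [[0,0,-0.08],0],
  [[0,0,-0.08],0],
  [[0,0,-0.06],0],
  [[0,-0.06,-0.02],0],
  [[0,-0.08,0],0],
])

```text
time: 9.1
tcp_pos: [0.6218, 0.1444, 0.3765]
orientation: [0.001, 0.092, 0.996, 0.001]
force: [1.6, -1.0, -0.5]
gripper_width: 0.0008
grasp_force: 0.0
```

>>> servo_tool([
  [[0,-0.08,0],0],
  [[0,-0.08,0],0],
  [[0,-0.08,0],0],
  [[0,-0.08,0],0],
  [[0,-0.08,0],0],
  [[0,-0.08,0],0],
  [[0,-0.02,0],0],
  [[0,0,-0.08],0],
  [[0,0,-0.08],0],
  [[0,0,-0.08],0],
])

```text
time: 10.1
tcp_pos: [0.5743, -0.1025, 0.4965]
orientation: [0.0, 0.093, 0.996, 0.0]
force: [1.5, -1.4, 0.0]
gripper_width: 0.0001
grasp_force: 0.0
```

```bash
python3 cov.py; python3 st.py
```

```text
scene 245 angle [-0.016 -0.001  0.01   0.02   0.032]
top 341 angle [-0.037 -0.023 -0.005  0.015  0.036]
t 10.2 unit pos [-0.0034 -0.3149  0.5001] tip [-0.0034 -0.3149  0.4892] 
Rtool in unit
 [[-1.     0.001  0.008]
 [ 0.001  1.     0.   ]
 [-0.008  0.    -1.   ]] 
F unit [ 1.28 -0.69 -0.22] q [-0.285  0.235  0.535  1.016 -0.127  1.913  1.578] w 0.0003
```

Both views now put the cover at about 0.00 rad, so it is fully shut. I'll continue upward.

>>> servo_tool([
  [[0,0,-0.08],0],
  [[0,0,-0.08],0],
  [[0,0,-0.08],0],
  [[0,0,-0.08],0],
  [[0,0,-0.08],0],
  [[0,0,0],0],
])

```text
time: 10.8
tcp_pos: [0.5522, -0.0989, 0.6228]
orientation: [0.052, 0.093, 0.994, -0.004]
force: [-0.4, -1.3, 0.6]
gripper_width: 0.0005
grasp_force: 0.0
```

```bash
python3 st.py
```

```text
t 10.8 unit pos [-0.0271 -0.3154  0.6228] tip [-0.0259 -0.3153  0.6118] 
Rtool in unit
 [[-0.995  0.001  0.103]
 [ 0.002  1.     0.002]
 [-0.103  0.002 -0.995]] 
F unit [-0.15 -1.39  0.65] q [-0.188  0.235  0.443  0.732 -0.124  2.09   1.555] w 0.0005
```

The lean grows as intended, directly along the unit's +x, while joint 6 sits at its limit. I'll continue.

>>> servo_tool([
  [[0,0,-0.08],0],
  [[0,0,-0.08],0],
  [[0,0,-0.08],0],
  [[0,0,-0.08],0],
  [[0,0,-0.08],0],
  [[0,0,0],0],
])

```text
time: 11.4
tcp_pos: [0.5083, -0.0911, 0.6995]
orientation: [0.125, 0.092, 0.988, -0.009]
force: [-0.2, -0.7, -0.1]
gripper_width: 0.0006
grasp_force: 0.0
```

```bash
python3 st.py
```

```text
t 11.4 unit pos [-0.0716 -0.3157  0.6995] tip [-0.0689 -0.3157  0.6888] 
Rtool in unit
 [[-0.969 -0.     0.249]
 [ 0.001  1.     0.005]
 [-0.249  0.005 -0.969]] 
F unit [-0.03 -0.69 -0.14] q [-0.472  0.118  0.716  0.709 -0.108  2.09   1.55 ] w 0.0006
```

>>> servo_tool([
  [[0,0,-0.08],0],
  [[0,0,-0.08],0],
  [[0,0,-0.08],0],
  [[0,0,-0.08],0],
  [[0,0,-0.08],0],
  [[0,0,0],0],
])

```text
time: 12.0
tcp_pos: [0.4743, -0.0831, 0.7506]
orientation: [0.178, 0.089, 0.98, -0.012]
force: [-0.2, -1.4, -0.7]
gripper_width: 0.0003
grasp_force: 0.0
```

```bash
python3 st.py
```

```text
t 12.0 unit pos [-0.1065 -0.3142  0.7506] tip [-0.1026 -0.3141  0.7403] 
Rtool in unit
 [[-0.936 -0.006  0.352]
 [-0.003  1.     0.009]
 [-0.352  0.008 -0.936]] 
F unit [ 0.07 -1.37 -0.73] q [-0.819  0.007  0.906  0.69   0.024  2.089  1.492] w 0.0003
```

>>> servo_tool([
  [[0,0,-0.08],0],
  [[0,0,-0.08],0],
  [[0,0,-0.08],0],
  [[0,0,-0.08],0],
  [[0,0,0],0],
])

```text
time: 12.5
tcp_pos: [0.4566, -0.0901, 0.7694]
orientation: [0.199, 0.094, 0.975, -0.012]
force: [-0.8, -1.0, -0.1]
gripper_width: 0.0004
grasp_force: 0.0
```

```bash
python3 st.py
```

```text
t 12.5 unit pos [-0.1226 -0.3243  0.7694] tip [-0.1183 -0.3242  0.7593] 
Rtool in unit
 [[-0.921  0.004  0.39 ]
 [ 0.009  1.     0.011]
 [-0.39   0.014 -0.921]] 
F unit [-0.63 -1.17 -0.06] q [-0.188 -0.006  0.256  0.659  0.041  2.089  1.474] w 0.0004
```

>>> servo_tool([
  [[0,0,-0.08],0],
  [[0,0,-0.08],0],
  [[0,0,-0.08],0],
  [[0,0,-0.08],0],
  [[0,0,0],0],
])

```text
time: 13.0
tcp_pos: [0.432, -0.0905, 0.7914]
orientation: [0.222, 0.094, 0.97, -0.01]
force: [-0.7, -0.1, 0.8]
gripper_width: 0.0003
grasp_force: 0.0
```

```bash
python3 st.py
```

```text
t 13.0 unit pos [-0.1467 -0.3292  0.7914] tip [-0.142  -0.329   0.7815] 
Rtool in unit
 [[-0.901  0.002  0.433]
 [ 0.012  1.     0.019]
 [-0.433  0.022 -0.901]] 
F unit [-0.68 -0.26  0.78] q [ 0.428 -0.024 -0.317  0.627  0.008  2.089  1.493] w 0.0003
```

>>> servo_tool([
  [[0,0,-0.08],0],
  [[0,0,-0.08],0],
  [[0,0,-0.08],0],
  [[0,0,-0.08],0],
  [[0,0,0],0],
])

```text
time: 13.5
tcp_pos: [0.3839, -0.0863, 0.8302]
orientation: [0.265, 0.095, 0.959, -0.012]
force: [0.2, 1.3, -0.5]
gripper_width: 0.0001
grasp_force: 0.0
```

```bash
python3 st.py
```

```text
t 13.5 unit pos [-0.1948 -0.334   0.8302] tip [-0.1892 -0.3338  0.8207] 
Rtool in unit
 [[-0.859  0.005  0.511]
 [ 0.018  1.     0.02 ]
 [-0.511  0.027 -0.859]] 
F unit [-0.09  1.34 -0.47] q [ 0.756 -0.105 -0.457  0.608 -0.137  2.089  1.561] w 0.0001
```

The lean is now 30.7°, matching the panel normal. I'll bring the tool down and across in front of the panel, keeping this lean.

>>> servo_tool([
  [[0.05,0,0.07],0],
  [[0.05,0,0.07],0],
  [[0.05,0,0.07],0],
  [[0.05,0,0.07],0],
  [[0.05,0,0.07],0],
  [[0.05,0,0.07],0],
  [[0,0,0],0],
])

```text
time: 14.2
tcp_pos: [0.4398, -0.0792, 0.5724]
orientation: [0.226, 0.088, 0.97, -0.005]
force: [0.5, -0.6, -0.8]
gripper_width: 0.0004
grasp_force: 0.0
```

```bash
cat >> st.py <<'E'
U=(p-z['o'])@z['Rz']-np.array([-.0976,0,.075]); s,c=.5,3**.5/2
print('panel frame TCP u,y,h',np.round([c*U[0]+s*U[2],U[1],-s*U[0]+c*U[2]],4))
E
python3 st.py
```

```text
t 14.2 unit pos [-0.1412 -0.3167  0.5724] tip [-0.1363 -0.3164  0.5626] 
Rtool in unit
 [[-0.898 -0.011  0.44 ]
 [ 0.003  0.999  0.032]
 [-0.44   0.03  -0.898]] 
F unit [ 0.64 -0.52 -0.81] q [ 0.548 -0.375 -0.266  1.468 -0.169  1.582  1.626] w 0.0004
panel frame TCP u,y,h [ 0.211  -0.3167  0.4526]
```

>>> servo_tool([
  [[0,0.08,0.03],0],
  [[0,0.08,0.03],0],
  [[0,0.08,0.03],0],
  [[0,0.08,0.03],0],
  [[0,0.08,0.03],0],
  [[0,0.08,0.02],0],
  [[0,0.08,0.02],0],
  [[0,0.06,0],0],
  [[0,0,0],0],
])

```text
time: 15.1
tcp_pos: [0.5364, 0.2245, 0.5057]
orientation: [0.233, 0.087, 0.969, -0.006]
force: [-0.2, 0.2, -0.0]
gripper_width: 0.0007
grasp_force: 0.0
```

```bash
python3 st.py
```

```text
t 15.1 unit pos [-1.023e-01 -4.000e-04  5.057e-01] tip [-9.730e-02 -1.000e-04  4.959e-01] 
Rtool in unit
 [[-0.892 -0.014  0.451]
 [ 0.     0.999  0.032]
 [-0.452  0.029 -0.892]] 
F unit [-0.2   0.13 -0.05] q [ 0.38  -0.123 -0.928  1.391  0.191  1.454  0.843] w 0.0007
panel frame TCP u,y,h [ 0.2113 -0.0004  0.3754]
```

>>> servo_tool([
  [[0.04,0,0.06],0],
  [[0.04,0,0.06],0],
  [[0.06,0,0.05],0],
  [[0.06,0,0.05],0],
  [[0.06,0,0.05],0],
  [[0.07,0,0.04],0],
  [[0.07,0,0.03],0],
  [[0.06,0,0.03],0],
  [[0,0,0],0],
])

```text
time: 16.0
tcp_pos: [0.4163, 0.2478, 0.2342]
orientation: [0.232, 0.088, 0.969, -0.009]
force: [0.5, -1.1, 0.5]
gripper_width: 0.0006
grasp_force: 0.0
```

```bash
python3 st.py; cat > grip.py <<'E'
from h import *
import sys
from scipy.spatial.transform import Rotation as Ro
z=np.load('unit.npz'); o=status.observe(); w=o['orientation']; R=Ro.from_quat([w[1],w[2],w[3],w[0]]).as_matrix(); p=np.array(o['tcp_pos'])
for n in('scene','top'):
    s=snap(n); T=(s['W']-p)@R; m=(abs(T[...,0])<.13)&(abs(T[...,1])<.13)&(T[...,2]>-.25)&(T[...,2]<.06)&(s['depth']>0)
    print(n)
    for zz in np.arange(-.2,.0,.012):
        k=m&(abs(T[...,2]-zz)<.006)
        if k.sum(): print(' ',round(zz,3),k.sum(),np.percentile(T[k],3,axis=0)[:2].round(3),np.percentile(T[k],97,axis=0)[:2].round(3))
    if n=='scene': cv2.imwrite('pics/'+sys.argv[1],cv2.resize(s['img'][80:220,260:430,::-1],None,fx=4,fy=4,interpolation=cv2.INTER_CUBIC))
E
python3 grip.py g1.png
```

```text
t 16.0 unit pos [-0.2247  0.0004  0.2342] tip [-0.2197  0.0007  0.2244] 
Rtool in unit
 [[-0.893 -0.01   0.451]
 [ 0.002  1.     0.026]
 [-0.451  0.024 -0.892]] 
F unit [ 0.66 -1.02  0.48] q [ 0.17  -0.367 -0.886  2.062  0.079  1.002  0.63 ] w 0.0006
panel frame TCP u,y,h [-0.0304  0.0004  0.2014]
scene
  -0.2 98 [-0.038 -0.049] [0.027 0.019]
  -0.188 67 [-0.04 -0.05] [0.025 0.008]
  -0.176 73 [-0.027 -0.051] [0.017 0.016]
  -0.164 65 [-0.025 -0.051] [0.019 0.014]
  -0.152 74 [-0.026 -0.05 ] [0.017 0.014]
  -0.14 198 [-0.036 -0.094] [0.031 0.089]
  -0.128 135 [-0.037 -0.095] [0.027 0.087]
  -0.116 169 [-0.04  -0.092] [0.023 0.083]
  -0.104 134 [-0.04  -0.088] [0.029 0.082]
  -0.092 28 [-0.03  -0.086] [-0.     0.084]
  -0.08 30 [-0.013 -0.016] [0.011 0.014]
  -0.068 27 [-0.015 -0.015] [0.007 0.013]
  -0.056 23 [-0.013 -0.012] [0.009 0.011]
  -0.044 22 [-0.015 -0.011] [0.008 0.009]
  -0.032 19 [-0.013 -0.008] [0.006 0.008]
top
  -0.2 86 [-0.043 -0.047] [0.017 0.02 ]
  -0.188 114 [-0.042 -0.049] [0.029 0.005]
  -0.176 13 [-0.036 -0.049] [ 0.01  -0.033]
  -0.164 11 [-0.027 -0.049] [ 0.014 -0.009]
  -0.152 38 [-0.031 -0.049] [0.011 0.014]
  -0.14 426 [-0.04  -0.092] [0.027 0.093]
  -0.128 227 [-0.042 -0.091] [0.03  0.092]
  -0.116 165 [-0.044 -0.08 ] [-0.011  0.081]
  -0.104 71 [-0.044 -0.081] [0.021 0.084]
  -0.092 11 [-0.042 -0.082] [-0.026  0.086]
  -0.08 2 [-0.015  0.006] [-0.009  0.007]
  -0.068 1 [-0.009  0.005] [-0.009  0.005]
  -0.056 2 [-0.016  0.01 ] [-0.014  0.013]
  -0.044 4 [-0.017 -0.004] [-0.014  0.009]
  -0.032 7 [-0.017 -0.007] [-0.014  0.01 ]
  -0.02 3 [-0.014  0.004] [-0.012  0.009]
```

View pics/g1.png

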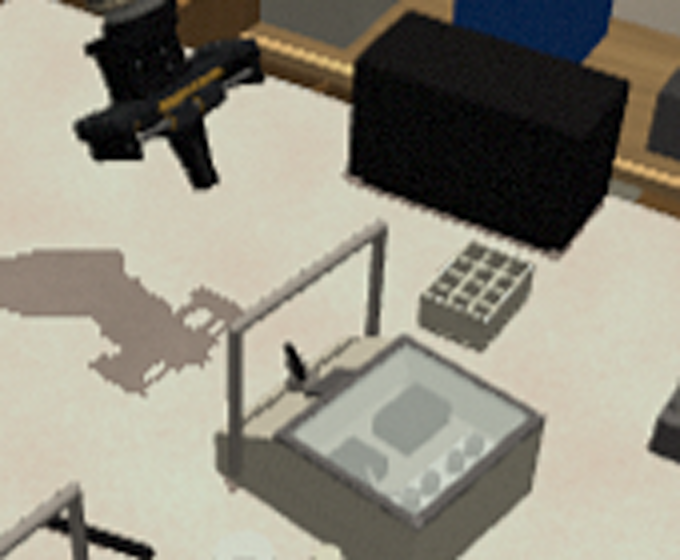

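The picture shows the cover shut and the gripper leaning in front of the unit. The grip bar, at about (295,365), is untouched. The 34 mm offset runs along the tool axis, plus about 4 mm across it. I'll go in under the handle now, below and right of the bar's lower end.

>>> servo_tool([
  [[0.008,-0.031,0.04],0],
  [[0,0,0.05],0],
  [[0,0,0.06],0],
  [[0,0,0.06],0],
  [[0,0,0.05],0],
  [[0,0,0.04],0],
  [[0,0,0.03],0],
  [[0,0,0.02],0],
  [[0,0,0.01],0],
  [[0,0,0],0],
])

```text
time: 17.1
tcp_pos: [0.4953, 0.222, 0.0739]
orientation: [0.233, 0.091, 0.968, -0.008]
force: [-0.2, 1.2, 0.1]
gripper_width: 0.0002
grasp_force: 0.0
```

```bash
python3 st.py
```

```text
t 17.1 unit pos [-0.1422 -0.0104  0.0739] tip [-0.1372 -0.0102  0.0641] 
Rtool in unit
 [[-0.892 -0.004  0.452]
 [ 0.009  1.     0.026]
 [-0.452  0.027 -0.891]] 
F unit [-0.45  1.19  0.09] q [ 0.34   0.085 -1.112  2.185  0.687  0.727  0.144] w 0.0002
panel frame TCP u,y,h [-0.0392 -0.0104  0.0213]
```

>>> servo_tool([
  [[0.012,0,0.01],0],
  [[0,0,0.01],0],
  [[0,0,0.01],0],
  [[0,0,0.01],0],
  [[0,0,0.01],0],
  [[0,0,0],0],
])

```text
time: 17.7
tcp_pos: [0.5001, 0.2215, 0.0479]
orientation: [0.233, 0.09, 0.968, -0.009]
force: [0.6, -0.1, 0.1]
gripper_width: 0.0004
grasp_force: 0.0
```

```bash
python3 st.py|tail -3; cat > latch.py <<'E'
from h import *
import sys
z=np.load('unit.npz')
for n in('top','scene'):
    sn=snap(n); U=(sn['W']-z['o'])@z['Rz']; I=sn['img'].astype(int)
    p=U-np.array([-.0976,0,.075]); s,c=.5,3**.5/2
    h=-s*p[...,0]+c*p[...,2]; u=c*p[...,0]+s*p[...,2]; y=p[...,1]
    m=(I.max(2)<45)&(h>.012)&(h<.045)&(np.hypot(u,y)<.06)
    if m.sum()>4:
        q=np.c_[u[m],y[m]]; cc=q.mean(0); e=np.linalg.svd(q-cc)[2][0]
        print(n,m.sum(),cc.round(3),'theta mod pi',round(np.arctan2(e[1],e[0])%np.pi,3),'len',np.ptp((q-cc)@e).round(3))
    b=(225,185,300,235) if n=='top' else (305,140,375,195)
    if len(sys.argv)>1: cv2.imwrite(f'pics/{n}_{sys.argv[1]}.png',cv2.resize(sn['img'][b[1]:b[3],b[0]:b[2],::-1],(480,int(480*(b[3]-b[1])/(b[2]-b[0]))),interpolation=cv2.INTER_CUBIC))
if len(sys.argv)>1:
    a,b=[cv2.imread(f'pics/{n}_{sys.argv[1]}.png') for n in('top','scene')]
    H=max(len(a),len(b)); f=lambda i: cv2.copyMakeBorder(i,0,H-len(i),0,0,cv2.BORDER_CONSTANT)
    c=np.hstack([f(a),f(b)]); cv2.imwrite(f'pics/L_{sys.argv[1]}.png',cv2.resize(c,None,fx=.82,fy=.82))
E
python3 latch.py 1
```

```text
[-0.452  0.026 -0.892]] 
F unit [0.63 0.02 0.11] q [ 0.288  0.167 -1.08   2.2    0.823  0.724  0.025] w 0.0004
panel frame TCP u,y,h [-0.048  -0.01   -0.0036]
top 31 [-0.002 -0.   ] theta mod pi 2.77 len 0.061
scene 46 [-0.019 -0.014] theta mod pi 3.1 len 0.086
```

View pics/L_1.png

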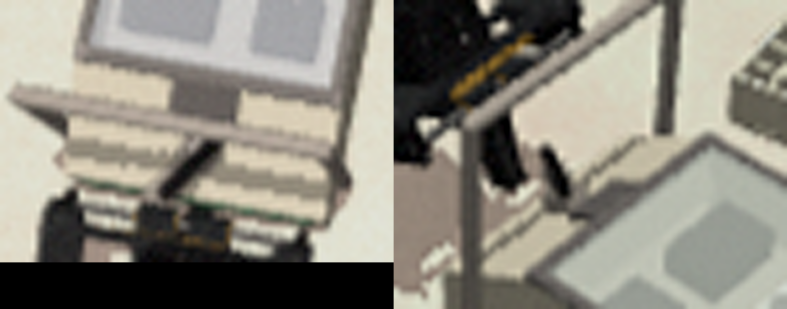

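The fingertips sit just below and right of the bar's lower-left end: the bar end is at about (165,190) in the top crop, and the fingertip at (510,185) and bar end at (550,155) in the scene crop. I'll start pushing.

>>> servo_tool([
  [[-0.01,0.01,0],0],
  [[-0.012,0.012,0],0],
  [[-0.001,0.01,0],0],
  [[-0.001,0.01,0],0],
  [[-0.005,0.009,0],0],
  [[-0.005,0.009,0],0],
  [[0,0,0],0],
])

```text
time: 18.5
tcp_pos: [0.5202, 0.2478, 0.0565]
orientation: [0.232, 0.091, 0.968, -0.009]
force: [-2.2, -2.8, -1.8]
gripper_width: 0.0006
grasp_force: 1.5
```

```bash
python3 st.py|tail -3; python3 latch.py
```

```text
[-0.452  0.025 -0.892]] 
F unit [-1.66 -3.15 -1.77] q [ 0.225  0.241 -1.062  2.124  0.873  0.797 -0.011] w 0.0006
panel frame TCP u,y,h [-0.0308  0.0196 -0.0036]
top 51 [ 0.003 -0.002] theta mod pi 1.95 len 0.06
scene 68 [-0.003  0.001] theta mod pi 2.237 len 0.066
```

The latch has come to about 1.95 rad and tracks the plan. I'll continue round.

>>> servo_tool([
  [[-0.009,0.007,0],0],
  [[-0.009,0.007,0],0],
  [[-0.011,0.008,0],0],
  [[-0.008,0.003,0],0],
  [[-0.008,0.002,0],0],
  [[-0.009,0,0],0],
  [[-0.009,-0.001,0],0],
  [[0,0,0],0],
])

```text
time: 19.4
tcp_pos: [0.5499, 0.257, 0.0717]
orientation: [0.233, 0.09, 0.968, -0.008]
force: [-3.1, 0.7, -3.1]
gripper_width: 0.0005
grasp_force: 2.0
```

```bash
python3 st.py|tail -3; python3 latch.py 2
```

```text
[-0.452  0.027 -0.891]] 
F unit [-3.2   0.14 -3.13] q [ 0.22   0.284 -1.049  2.051  0.879  0.834  0.034] w 0.0005
panel frame TCP u,y,h [ 0.0006  0.034  -0.0042]
top 12 [0.006 0.001] theta mod pi 0.843 len 0.044
scene 90 [0.005 0.007] theta mod pi 1.073 len 0.072
```

View pics/L_2.png

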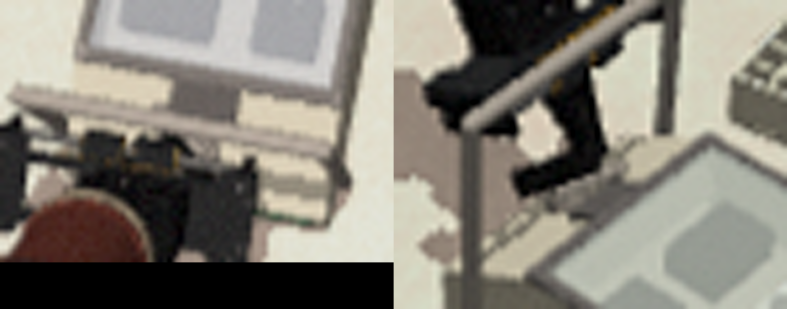

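The scene crop shows the bar from about (520,185) to (600,160), so θ is about 0.85. I'll back off now before the gripper body nears the upright, then cross over and push the bar's lower end from the other side.

>>> servo_tool([
  [[0.02,0.006,0],0],
  [[0.021,0.004,0],0],
  [[0,0,-0.05],0],
  [[0,0,-0.07],0],
  [[0,-0.04,0],0],
  [[0,-0.06,0],0],
  [[0,-0.058,0],0],
  [[0,0,0],0],
])

```text
time: 20.3
tcp_pos: [0.4913, 0.1857, 0.1137]
orientation: [0.234, 0.092, 0.968, -0.011]
force: [-0.4, -0.4, 0.0]
gripper_width: 0.0006
grasp_force: 0.0
```

```bash
python3 st.py; python3 latch.py
```

```text
t 20.3 unit pos [-0.1394 -0.0469  0.1137] tip [-0.1344 -0.0467  0.1039] 
Rtool in unit
 [[-0.89  -0.002  0.455]
 [ 0.009  1.     0.02 ]
 [-0.455  0.022 -0.89 ]] 
F unit [-0.31 -0.45  0.03] q [ 0.469 -0.127 -1.089  2.193  0.338  0.691  0.518] w 0.0006
panel frame TCP u,y,h [-0.0169 -0.0469  0.0544]
top 52 [ 0.002 -0.004] theta mod pi 0.806 len 0.06
scene 65 [ 0.001 -0.002] theta mod pi 0.825 len 0.059
```

>>> servo_tool([
  [[0,0,0.05],0],
  [[0,0,0.04],0],
  [[0,0,0.026],0],
  [[0,0.01,0],0],
  [[0,0.01,0],0],
  [[0.001,0.01,0],0],
  [[0.002,0.01,0],0],
  [[0,0,0],0],
])

```text
time: 21.2
tcp_pos: [0.5148, 0.2016, 0.0575]
orientation: [0.228, 0.092, 0.969, -0.014]
force: [-13.3, -13.4, -7.1]
gripper_width: 0.0005
grasp_force: 7.8
```

```bash
python3 st.py | tail -3; python3 latch.py
```

```text
[-0.445  0.015 -0.895]] 
F unit [-10.62 -15.65  -7.08] q [ 0.407  0.172 -1.144  2.178  0.797  0.736  0.111] w 0.0005
panel frame TCP u,y,h [-0.0275 -0.0269 -0.0043]
top 29 [ 0.006 -0.002] theta mod pi 0.536 len 0.046
scene 84 [-0.003 -0.012] theta mod pi 0.705 len 0.076
```

Friction at the bar's corner is resisting, at about 20 N, because the pad has to move down-panel with the bar. I'll follow its arc.

>>> servo_tool([
  [[0.006,0,0],0],
  [[0.006,0,0],0],
  [[0,0,0],0],
])

```text
time: 21.6
tcp_pos: [0.5143, 0.2072, 0.0593]
orientation: [0.233, 0.09, 0.968, -0.009]
force: [-0.4, -4.5, -3.4]
gripper_width: 0.0002
grasp_force: 2.5
```

```bash
python3 st.py | tail -3; python3 latch.py
```

```text
[-0.453  0.024 -0.891]] 
F unit [ 0.47 -4.45 -3.38] q [ 0.403  0.165 -1.148  2.182  0.801  0.727  0.098] w 0.0002
panel frame TCP u,y,h [-0.0279 -0.0215 -0.0021]
top 25 [ 0.003 -0.003] theta mod pi 0.342 len 0.04
scene 75 [-0.002 -0.011] theta mod pi 0.528 len 0.074
```

>>> servo_tool([
  [[0.003,0.006,0],0],
  [[0.002,0.006,0],0],
  [[0,0,0],0],
])

```text
time: 22.0
tcp_pos: [0.5135, 0.2138, 0.0584]
orientation: [0.233, 0.09, 0.968, -0.009]
force: [0.4, -5.6, -3.0]
gripper_width: 0.0002
grasp_force: 2.3
```

>>> servo_tool([
  [[0.001,0.005,0],0],
  [[0,0.004,0],0],
  [[0,0,0],0],
])

```text
time: 22.3
tcp_pos: [0.5135, 0.215, 0.0579]
orientation: [0.233, 0.092, 0.968, -0.012]
force: [-8.4, -14.9, 9.3]
gripper_width: 0.0002
grasp_force: 8.2
```

```bash
python3 st.py | tail -3; python3 latch.py
```

```text
[-0.453  0.019 -0.891]] 
F unit [ -5.46 -16.22   9.27] q [ 0.369  0.187 -1.141  2.171  0.829  0.753  0.058] w 0.0002
panel frame TCP u,y,h [-0.0305 -0.0139 -0.0021]
top 27 [ 0.002 -0.003] theta mod pi 0.048 len 0.04
scene 71 [-0.004 -0.009] theta mod pi 0.265 len 0.071
```

The force jumped as y stalled, which suggests the stop. I'll back off and look.

>>> servo_tool([
  [[0,-0.02,0],0],
  [[0.02,-0.03,0],0],
  [[0.03,0,-0.06],0],
  [[0.02,0,-0.08],0],
  [[0,0,-0.08],0],
  [[0,0,-0.08],0],
  [[0,0,-0.06],0],
  [[0,0,0],0],
])

```text
time: 23.2
tcp_pos: [0.413, 0.2111, 0.1848]
orientation: [0.233, 0.087, 0.968, -0.01]
force: [-0.8, 1.0, -0.4]
gripper_width: 0.0005
grasp_force: 0.0
```

```bash
python3 st.py | tail -3; python3 latch.py 3; python3 cov.py
```

```text
[-0.454  0.022 -0.891]] 
F unit [-0.99  0.78 -0.4 ] q [ 0.123 -0.379 -0.819  2.192  0.091  0.891  0.641] w 0.0005
panel frame TCP u,y,h [-0.052  -0.0364  0.1569]
top 32 [-0.002 -0.002] theta mod pi 3.124 len 0.051
scene 48 [ 0.004 -0.003] theta mod pi 0.046 len 0.062
scene 244 angle [-0.018 -0.003  0.008  0.018  0.03 ]
top 337 angle [-0.038 -0.019 -0.004  0.014  0.034]
```

View pics/L_3.png

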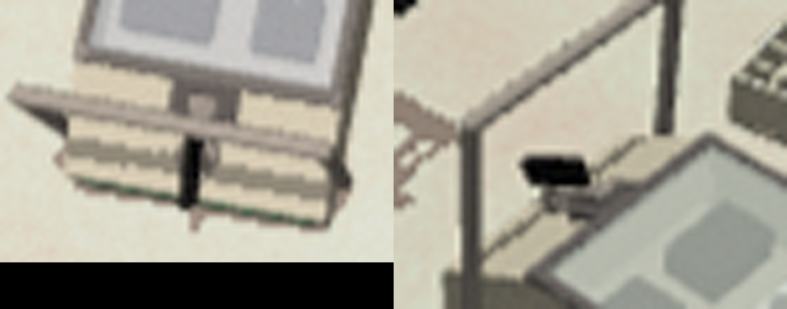

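The crops show the grip bar pointing straight up the panel, from (190,205) to (195,140) in the top crop, with the tongue over the cover's tab at about (203,110). θ measures 0.0 ± 0.04 rad and the cover 0.00 rad. The robot is clear, so I'll hand the job in.

```bash
python3 -c "
from rig import order
print(order.close_job())"
```

```text
the job is handed in; nothing more can be done
None
```

The cover is fully shut and the turnbutton was then turned to its stop, with its tongue over the tab; the robot was clear of everything when I handed the job in at about 23 s.

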